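# Tighten the earth screw with the forked key

### The job

On the grey power box, tighten the green earth screw: set the orange-handled forked key over its bar and turn it clockwise (seen from above) until it is fully home against its stop. Leave the red screw as it is, and stand the key upright in its blue tray again.

Things in the scene. Friction and masses are not known exactly. Their poses are not given: they have to be found in the camera images.
- fork_key: Loose forked key, 110 mm tall, upright in the tray. Origin: centre of its underside; z up the key. Two steel tines, each 30 (x) x 9 (y) x 26 mm tall, at y = -12.5 and 12.5: a 16 mm slot along x, open at both ends. Orange handle 36 (x) x 26 (y) mm, 62 to 110 mm up: grip its 26 mm width, closing along y. Same after a half turn. 0.1 to 0.16 kg. The round blue-handled driver nearby is another tool.
- key_tray: Shallow open blue tray, fixed, 100 x 100 mm outside, walls 4 mm thick and 16 mm high, inner floor 4 mm above the bench. Origin: centre of its underside, at bench height. The key may stand anywhere on its inner floor.
- earth_top (a point): Point on the green screw's axis, at the top of its steel bar (40 long, 6 thick, 16 mm high) on a green collar 54 mm wide, 8 mm high, on the grey box's top, 50 mm above the bench. x runs along the bar and turns with it, z up. The key's tines straddle the bar, down to the collar 16 mm below this point; the key then has about 0.35 rad of play either way before it drives the bar.
- earth_screw (a joint): Angle of the green screw, rad, growing clockwise seen from above: 0 loose, bar across the box (120 x 220 mm, fixed); 1.57 fully home at a hard stop, bar along the box's length, in line with the black marks on its top. Starts at 0.35 to 0.7, stays where it is left; takes about 0.08 N m.
- red_end (a point): One end of the top of the red screw's bar, 20 mm from its axis. The red screw is like the green one but for its red collar, on the same box, the axes 106 mm apart along the box's length. To be left alone.

How it is judged:
By the outcome, as a careful person would: the job done as asked, in the order asked, and still so for the second after the job is handed in, with the robot touching nothing.
It also fails if it takes over 59 s, if anything falls off the work surface, if the arm or the gripper's body presses on something with over 40 N, if the wrist force passes 120 N, or if a joint passes its speed limit or range.

### The arm

A 6-joint arm with a two-finger parallel gripper is mounted at the origin on the work surface. World frame = base frame: x ahead of the robot, y to its left, z up, the work surface at z = 0. Lengths are in m, angles in degrees, forces in N, time in s.
With the tool pointing down it reaches from about 0.4 to 0.925 m from the base axis. Payload 12.5 kg.
Tool frame: the origin (TCP) lies on the front face of the gripper's body, between the roots of the fingers; the fingertips stand env.finger_overhang ahead of it and the grasp point (between the pads) lies 59 mm ahead of it (env.finger_overhang is the distance from the TCP to the fingertips, in m); z points along the fingers, y is the line along which they close (so a half turn about z gives the same grasp; the last joint's range is limited). The gripper opens to 95 mm and grips with 3 to 60 N. Pads are 20 mm wide; open, the fingers measure 119 mm over their backs; the gripper's body (75 mm by 180 mm) begins 59 mm behind the grasp point.
Start: joints at [-83.342, 28.126, 89.318, -0, 62.55, -6.05], TCP at [0.138, -0.61, 0.292] pointing down, gripper open.
Joint ranges: [-177.58, 177.58], [-47.91, 125.51], [2.72, 160], [-65.01, 245.01], [3.68, 167.84], [-153.87, 153.87]. Speed limits (degrees/s): [127.2, 127.2, 159.86, 180, 180, 180].

### API

Orientations are given as [roll, pitch, yaw] about the fixed x, y, z axes, in that order (R = Rz(yaw) Ry(pitch) Rx(roll)).
In Python, from cell import monitor, get_image, camera_params, env gives the robot as it stands. The module is installed in compiled form; this text tells all that it offers.
- The arm moves only by the shell command python3 -m handwheel 'ROWS' [FORCE]. ROWS is JSON, a list of rows, each a list of 7 numbers: the shift along the tool's x, y, z scaled (see below), then the turn, a rotation vector about the tool's x, y, z scaled (see below), then the finger opening in mm, from 0 to 95.1. In form: [[tx, ty, tz, ax, ay, az, claw], ...]. A call has 1 to 8 rows; each row is the pose to reach, as a shift and turn from the pose commanded when the call began, along the tool's axes at that moment, turning the shorter way round; what a row does not reach only later rows make up. The controller multiplies each number of a shift by 0.5 m and each number of a turn by 180 degrees. A row lasts 1/12 s, in which the tool goes at most 41.7 mm and 7.16 degrees, less where a joint would pass 70% of its speed; a pose out of reach is approached as far as the arm can. A call with a number of a shift or a turn outside -1 to 1 is refused whole. A call with a gripper value outside its range is refused whole. The fingers move at their own pace and stop on an object; FORCE is the grip in N (left out, the last holds). Time passes only in rows, so rows that repeat a pose let the fingers close. It gives the time, the measured TCP pose, the force, the opening and the grip force at its end, in the units of the state.
- monitor.observe(): the state, without advancing time (a new reading comes with each control period).
- get_image(name): name is "scene" or "top" or "wrist"; returns the picture (420x560x3 uint8, red, green, blue); there is no depth.
- camera_params(name): a dict with "intrinsics" (3x3 intrinsics, pixels), "cam_to_world" (4x4, takes a point from camera to world coordinates). Camera axes: x right, y down, z forward; pixel columns grow to the right and rows downward; lengths in m; the calibration is good to about 2 mm. The wrist camera is an equidistant fisheye: a pixel r from the principal point sees the ray r / f radians off the axis. A picture is of the moment at which its call begins: read the wrist's pose just before it. camera_params takes no time and is no camera call; for the wrist camera it gives the pose at the moment of the call.
- env.close_job(): hands the job in; it is judged then, once.
The state is a dict: "time_s": time; "qpos": joint angles; "joint_vel": joint speeds; "joint_torque": joint torques, N m; "ee_pos": TCP position; "eef_rot": TCP orientation; "ft_force": force on the tool from outside, world axes, zero at the start; "torque": the same for the moment, N m; "opening": finger opening in m; "finger_force": force on a finger pad.
Only numpy, scipy, OpenCV 4.12 (cv2) and the standard library are available. Lean on these libraries where they do the work, as an engineer would, in place of code of your own. Each camera call takes 0.05 s, during which the arm holds its last target. There are 200 camera calls.

## Working session

There is one attempt and no reset: what is moved stays moved. The work goes in short steps, Python scripts to look and compute and a shell command to move; the robot and the scene stay as the last step left them, time stands still between calls to the robot, and variables do not carry over. Pictures are saved under pics/ and viewed, at most 10 in all, crops included, and the job is handed in when it is done.

```bash
mkdir -p pics
python3 - <<'E'
from cell import monitor,get_image,camera_params,env
import cv2,numpy as np
s=monitor.observe();print(s['time_s'],s['ee_pos'],s['eef_rot'],s['opening'],env.finger_overhang)
for n in("top","scene"):
    cv2.imwrite(f'pics/{n}0.png',cv2.cvtColor(get_image(n),cv2.COLOR_RGB2BGR))
    p=camera_params(n);print(n,p['intrinsics'],np.round(p['cam_to_world'],3))
E
```

```text
0.0 [ 0.13749329 -0.60952126  0.2916636 ] [-1.79936585e+02 -6.01885437e-03  1.27093724e+01] 0.09518571836832068 0.0776
top [[411.93740586   0.         278.5563589 ]
 [  0.         411.93740586 215.84750218]
 [  0.           0.           1.        ]] [[-0.03  -0.995  0.093  0.47 ]
 [-1.     0.029 -0.008 -0.018]
 [ 0.005 -0.093 -0.996  0.896]
 [ 0.     0.     0.     1.   ]]
scene [[387.84963708   0.         283.61548555]
 [  0.         387.84963708 214.94038876]
 [  0.           0.           1.        ]] [[-0.045  0.735 -0.677  1.106]
 [ 0.999  0.035 -0.028  0.028]
 [ 0.004 -0.678 -0.735  0.683]
 [ 0.     0.     0.     1.   ]]
```

View pics/top0.png

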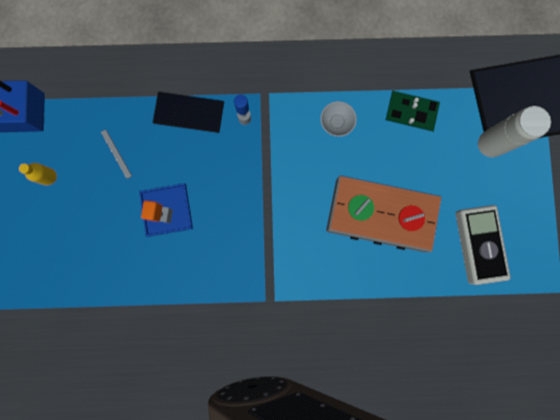

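View pics/scene0.png

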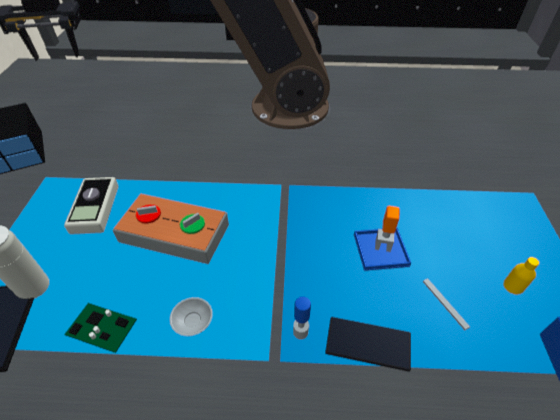

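The top view shows the tray at about (166,210) with the orange key at (150,211). The green screw is at (361,208) and the red one at (412,218). The scene view agrees: key handle at (391,220), green at (193,222), and the blue driver at (302,315) is separate.

```bash
cat > h.py <<'E'
from cell import monitor,get_image,camera_params,env
import cv2,numpy as np
from scipy.spatial.transform import Rotation as R
def ray(p,uv,z,fish=False):
    K=p['intrinsics'];T=p['cam_to_world']
    x=(np.asarray(uv,float)-K[:2,2])/[K[0,0],K[1,1]]
    if fish:
        r=np.hypot(*x);d=np.r_[x/r*np.sin(r),np.cos(r)] if r>1e-9 else np.array([0,0,1.])
    else: d=np.r_[x,1]
    d=T[:3,:3]@d;o=T[:3,3]
    return o+d*(z-o[2])/d[2]
def rect(mask):
    c=max(cv2.findContours(mask.astype('uint8'),cv2.RETR_EXTERNAL,cv2.CHAIN_APPROX_NONE)[0],key=cv2.contourArea)
    return cv2.boxPoints(cv2.minAreaRect(c)),cv2.contourArea(c)
def goto(dst,yaw):
    """shift/turn numbers in tool frame to reach dst with tool down at yaw, from measured pose"""
    s=monitor.observe();A=R.from_euler('xyz',s['eef_rot'],degrees=True)
    B=R.from_euler('xyz',[180,0,yaw],degrees=True)
    return np.round(A.inv().apply(np.asarray(dst)-s['ee_pos'])/.5,4),np.round((A.inv()*B).as_rotvec(degrees=True)/180,4)
E
python3 - <<'E'
from h import *
im=cv2.imread('pics/top0.png');p=camera_params('top')
hsv=cv2.cvtColor(im,cv2.COLOR_BGR2HSV)
H,S,V=[hsv[...,i].astype(int) for i in range(3)]
print('key px',hsv[211,149],'side',hsv[211,158],'box',hsv[230,350],'tray',hsv[195,175],'mat',hsv[260,200])
o=(H<15)&(S>150)&(V>200);o[:,250:]=0
b,a=rect(o);print('key',a,b.round(1).tolist());print(np.array([ray(p,q,.114) for q in b]).round(4)[:,:2].tolist())
t=(H>108)&(H<125)&(S>150);t[:,:135]=0;t[:,200:]=0;t[:175]=0;t[245:]=0
b,a=rect(t);print('tray',a,b.tolist());q=np.array([ray(p,x,.016) for x in b]);print(q.round(3)[:,:2].tolist(),q.mean(0).round(3))
for n,m in(('green',(H>50)&(H<80)&(S>120)),('red',((H<6)|(H>174))&(S>180))):
    m=m.copy();m[:185]=0;m[245:]=0;m[:,:330]=0;m[:,440:]=0
    c=max(cv2.findContours(m.astype('uint8'),0,2)[0],key=cv2.contourArea)
    (u,v),r=cv2.minEnclosingCircle(c);print(n,u,v,r,ray(p,(u,v),.058).round(4))
    d=np.zeros(m.shape,'uint8');cv2.circle(d,(round(u),round(v)),int(r)+2,1,-1)
    g=(d>0)&(S<110);ys,xs=np.nonzero(g)
    (cu,cv_),(w,h),an=cv2.minAreaRect(np.c_[xs,ys].astype('float32'));bp=cv2.boxPoints(((cu,cv_),(w,h),an))
    L=sorted([(np.linalg.norm(bp[i]-bp[(i+1)%4]),i) for i in range(4)])[-1][1]
    e=ray(p,bp[L],.074)-ray(p,bp[(L+1)%4],.074)
    print(' bar',w,h,ray(p,(cu,cv_),.074).round(4),'angle',np.degrees(np.arctan2(e[1],e[0])))
A=cv2.resize(im[175:245,130:200],(400,400),interpolation=2);B=cv2.resize(im[172:252,325:445],(600,400),interpolation=2)[:,:400*1]
B=cv2.resize(im[170:255,322:447],(400,272),interpolation=2);B=cv2.copyMakeBorder(B,0,128,0,0,0)
cv2.imwrite('pics/crop.png',np.hstack([A,B]))
E
```

```text
key px [ 12 221 194] side [ 13 230  92] box [ 10 149 149] tray [110 207 144] mat [101 210 153]
key 0.0 [[150.0, 218.0], [150.0, 218.0], [149.0, 218.0], [149.0, 218.0]]
[[0.546, 0.2204], [0.546, 0.2204], [0.546, 0.2223], [0.546, 0.2223]]
tray 1409.5 [[138.70272827148438, 191.21621704101562], [184.5946044921875, 183.56756591796875], [192.0, 228.0], [146.10812377929688, 235.64865112304688]]
[[0.614, 0.275], [0.628, 0.176], [0.531, 0.161], [0.518, 0.259]] [0.573 0.217 0.016]
green 360.79412841796875 207.3235321044922 12.561705589294434 [ 0.5607 -0.1938  0.058 ]
 bar 7.674810409545898 25.009296417236328 [ 0.5554 -0.1939  0.074 ] angle -43.640821776834954
red 411.5 217.9166717529297 13.150140762329102 [ 0.5358 -0.2966  0.058 ]
 bar 3.3084661960601807 21.541790008544922 [ 0.5357 -0.2952  0.074 ] angle -74.71306756957308
```

View pics/crop.png

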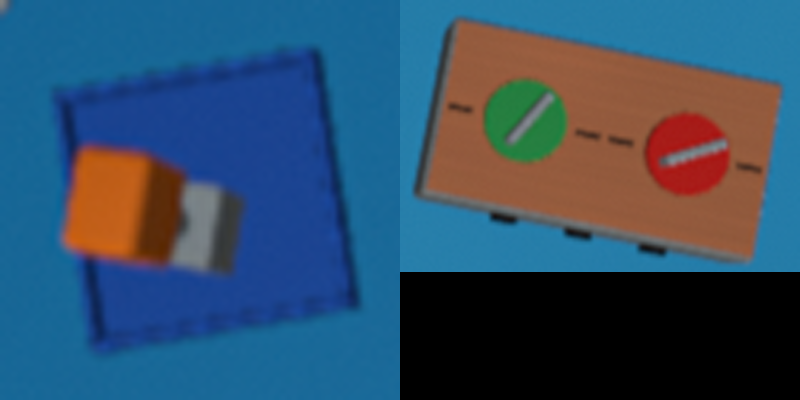

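The crop shows the key's handle top centred near (149,210) in the full image, with its long side almost vertical there, so key x is about -6° in the world. The green bar lies about 60° counter-clockwise of the black marks. I'll go above the screws first, with the yaw that leaves joint 6 room to turn.

```bash
m="python3 -m handwheel"
python3 -m handwheel '[[0.463,-0.265,0,0,0,0,95],[0.463,-0.265,0,0,0,0,95],[0.463,-0.265,0,0,0,0,95],[0.463,-0.265,0,0,0,0,95],[0.463,-0.265,0,0,0,0,95],[0.463,-0.265,0,0,0,0,95],[0.463,-0.265,0,0,0,0,95]]'
python3 -m handwheel '[[0.463,-0.265,0,0,0,0,95],[0.463,-0.265,0,0,0,0,95],[0.463,-0.265,0,0,0,0,95],[0.463,-0.265,0,0,0,0,95],[0.463,-0.265,0,0,0,0,95],[0.463,-0.265,0,0,0,0,95],[0.463,-0.265,0,0,0,0,95]]'
python3 -m handwheel '[[0,0,0,0,0,-0.22,95],[0,0,0,0,0,-0.22,95],[0,0,0,0,0,-0.22,95],[0,0,0,0,0,-0.22,95],[0,0,0,0,0,-0.22,95],[0,0,0,0,0,-0.22,95]]'
python3 -m handwheel '[[0,0,0,0,0,-0.22,95],[0,0,0,0,0,-0.22,95],[0,0,0,0,0,-0.22,95],[0,0,0,0,0,-0.22,95],[0,0,0,0,0,-0.22,95],[0,0,0,0,0,-0.22,95]]'
python3 -m handwheel '[[0,0,0,0,0,-0.22,95],[0,0,0,0,0,-0.22,95],[0,0,0,0,0,-0.22,95],[0,0,0,0,0,-0.22,95],[0,0,0,0,0,-0.22,95],[0,0,0,0,0,-0.22,95]]'
python3 - <<'E'
from h import *
s=monitor.observe();print(s['time_s'],s['ee_pos'],s['eef_rot'],s['qpos'],s['ft_force'])
p=camera_params('wrist');print(p['intrinsics'][0],p['intrinsics'][1],p['cam_to_world'].round(3))
cv2.imwrite('pics/w1.png',cv2.cvtColor(get_image('wrist'),cv2.COLOR_RGB2BGR));np.savez('w1.npz',**p)
E
```

```text
time_s: 0.68
ee_pos: [0.3367, -0.4263, 0.2922]
eef_rot: [-179.9, -0.0, 12.8]
ft_force: [0.7, -0.8, 0.7]
opening: 0.0952
finger_force: 0.0
time_s: 1.27
ee_pos: [0.5335, -0.246, 0.292]
eef_rot: [-180.0, -0.0, 12.9]
ft_force: [-0.7, -0.0, 0.3]
opening: 0.0949
finger_force: 0.0
time_s: 1.77
ee_pos: [0.5308, -0.2492, 0.2919]
eef_rot: [-180.0, 0.0, 52.7]
ft_force: [-0.6, 0.4, 0.3]
opening: 0.0951
finger_force: 0.0
time_s: 2.27
ee_pos: [0.5308, -0.2493, 0.2919]
eef_rot: [-180.0, -0.0, 92.3]
ft_force: [-0.5, -0.3, -0.8]
opening: 0.0947
finger_force: 0.0
time_s: 2.77
ee_pos: [0.5308, -0.2493, 0.2919]
eef_rot: [-180.0, -0.0, 131.9]
ft_force: [-0.3, -0.3, -0.6]
opening: 0.0951
finger_force: 0.0
2.7667 [ 0.53079636 -0.24931612  0.29194331] [-1.79985297e+02 -2.79913379e-02  1.31908097e+02] [-3.16096914e+01  2.50060036e+01  9.49016003e+01 -7.10110344e-03
  6.01234089e+01 -7.35142527e+01] [-0.28523232 -0.33253986 -0.56373535]
[325.1922621    0.         276.69993478] [  0.         325.1922621  212.01173965] [[ 0.745  0.637  0.198  0.475]
 [ 0.667 -0.712 -0.22  -0.186]
 [ 0.001  0.296 -0.955  0.384]
 [ 0.     0.     0.     1.   ]]
```

View pics/w1.png

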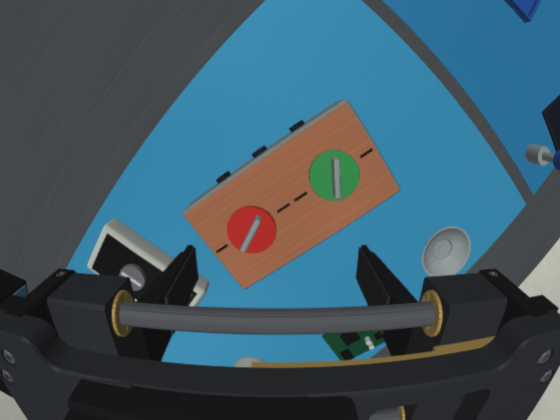

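The wrist view shows the green screw at (334,176) with its bar near vertical, the red screw at (251,230), and the marks along the box. Next I'll measure the screw here and the key from the top image.

Run:
```python
from h import *
p=dict(np.load('w1.npz'));im=cv2.imread('pics/w1.png')
H,S,V=[x.astype(int) for x in cv2.split(cv2.cvtColor(im,cv2.COLOR_BGR2HSV))]
C=[]
for n,m,(u0,v0) in(('green',(H>50)&(H<80)&(S>120),(334,176)),('red',((H<6)|(H>174))&(S>180),(251,230))):
    d=np.zeros(H.shape,'uint8');cv2.circle(d,(u0,v0),32,1,-1)
    c=max(cv2.findContours((m&(d>0)).astype('uint8'),0,1)[0],key=cv2.contourArea)
    P=np.array([ray(p,q,.058,True)[:2] for q in cv2.convexHull(c)[:,0]])
    (x,y),r=cv2.minEnclosingCircle((P*1000).astype('float32'));C.append((x,y));print(n,x,y,r)
    f=np.zeros(H.shape,'uint8');cv2.fillConvexPoly(f,cv2.convexHull(c),1);f=cv2.erode(f,np.ones((3,3)))
    g=(f>0)&(S<90);ys,xs=np.nonzero(g)
    Q=np.array([ray(p,q,.074,True)[:2]*1000 for q in zip(xs,ys)]).astype('float32')
    r_=cv2.minAreaRect(Q);l=cv2.fitLine(Q,2,0,.01,.01).ravel()
    print(' bar',r_,'line ang',np.degrees(np.arctan2(l[1],l[0])),l[2:])
e=np.subtract(C[1],C[0]);print('axis',np.hypot(*e),np.degrees(np.arctan2(e[1],e[0])))
im=cv2.imread('pics/top0.png');p=camera_params('top')
H,S,V=[x.astype(int) for x in cv2.split(cv2.cvtColor(im,cv2.COLOR_BGR2HSV))]
o=(H<16)&(S>170)&(V>140);o[:,135:];o[:,200:]=0;o[:,:135]=0;o[:180]=0;o[240:]=0
b,a=rect(o);P=np.array([ray(p,q,.114) for q in b]);print('key',a,b.tolist(),P.round(4)[:,:2].tolist(),P.mean(0))
k=P.mean(0);print(goto([k[0],k[1],.29],174))
```

```text
green 559.65771484375 -192.17929077148438 26.14389419555664
 bar ((558.6730346679688, -192.541748046875), (7.94163703918457, 41.38695526123047), 46.75422668457031) line ang -42.409233 [ 558.28503 -192.07683]
red 535.3067016601562 -294.12890625 26.571924209594727
 bar ((534.180908203125, -291.3668212890625), (6.796443462371826, 40.71893310546875), 15.74660873413086) line ang -73.913475 [ 534.0299 -291.2059]
axis 104.8174410071375 -103.43360023585498
key 185.0 [[141.02000427246094, 217.8599853515625], [143.50001525878906, 200.5], [155.6800079345703, 202.239990234375], [153.1999969482422, 219.5999755859375]] [[0.5467, 0.2375], [0.5799, 0.2328], [0.5759, 0.2096], [0.5427, 0.2144]] [0.56131639 0.22356035 0.114     ]
(array([0.6618, 0.6783, 0.004 ]), array([-0.000e+00, -2.000e-04, -2.333e-01]))
```

```bash
python3 -m handwheel '[[0.331,0.339,0,0,0,0,95],[0.331,0.339,0,0,0,0,95],[0.331,0.339,0,0,0,0,95],[0.331,0.339,0,0,0,0,95],[0.331,0.339,0,0,0,0,95],[0.331,0.339,0,0,0,0,95],[0.331,0.339,0,0,0,0,95]]'
python3 -m handwheel '[[0.331,0.339,0,0,0,0,95],[0.331,0.339,0,0,0,0,95],[0.331,0.339,0,0,0,0,95],[0.331,0.339,0,0,0,0,95],[0.331,0.339,0,0,0,0,95],[0.331,0.339,0,0,0,0,95],[0.331,0.339,0,0,0,0,95]]'
python3 -m handwheel '[[0,0,0,0,0,-0.223,95],[0,0,0,0,0,-0.223,95],[0,0,0,0,0,-0.223,95],[0,0,0,0,0,-0.223,95],[0,0,0,0,0,-0.223,95],[0,0,0,0,0,-0.223,95],[0,0,0,0,0,-0.223,95]]'
python3 - <<'E'
from h import *
p=camera_params('wrist');im=cv2.cvtColor(get_image('wrist'),cv2.COLOR_RGB2BGR)
cv2.imwrite('pics/w2.png',im);np.savez('w2.npz',**p)
H,S,V=[x.astype(int) for x in cv2.split(cv2.cvtColor(im,cv2.COLOR_BGR2HSV))]
o=(H<16)&(S>170)&(V>140)
b,a=rect(o);P=np.array([ray(p,q,.114,True) for q in b]);print('key',a,b.round(1).tolist(),P.round(4)[:,:2].tolist(),P.mean(0))
print(p['cam_to_world'].round(3))
E
```

```text
time_s: 3.4
ee_pos: [0.5479, -0.0087, 0.2922]
eef_rot: [180.0, -0.0, 131.6]
ft_force: [1.0, 0.5, -0.1]
opening: 0.095
finger_force: 0.0
time_s: 3.98
ee_pos: [0.5653, 0.2274, 0.2917]
eef_rot: [180.0, -0.0, 131.6]
ft_force: [0.0, -0.3, 0.2]
opening: 0.0951
finger_force: 0.0
time_s: 4.57
ee_pos: [0.5655, 0.2224, 0.292]
eef_rot: [-180.0, -0.0, 171.7]
ft_force: [1.0, 0.2, -0.1]
opening: 0.0949
finger_force: 0.0
key 1165.0 [[266.0, 178.0], [293.0, 178.0], [293.0, 224.0], [266.0, 224.0]] [[0.5343, 0.2185], [0.5376, 0.241], [0.5784, 0.2356], [0.575, 0.2121]] [0.55633046 0.22682293 0.114     ]
[[ 0.145  0.945  0.293  0.483]
 [ 0.989 -0.139 -0.042  0.235]
 [ 0.001  0.296 -0.955  0.384]
 [ 0.     0.     0.     1.   ]]
```

View pics/w2.png

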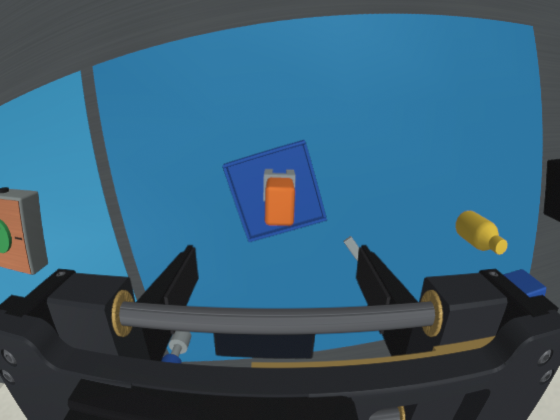

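The wrist view shows the handle at (280,201), aligned with the tool and standing in the tray. The key is at about (0.560, 0.2255) and its angle matches the tool. Next: descend and grip.

```bash
python3 -m handwheel '[[0.012,0.0045,0.07,0,0,0,95],[0.012,0.0045,0.14,0,0,0,95],[0.012,0.0045,0.2,0,0,0,95],[0.012,0.0045,0.25,0,0,0,95],[0.012,0.0045,0.275,0,0,0,95],[0.012,0.0045,0.284,0,0,0,95],[0.012,0.0045,0.284,0,0,0,95]]' 30
python3 -m handwheel '[[0,0,0,0,0,0,45],[0,0,0,0,0,0,45],[0,0,0,0,0,0,45],[0,0,0,0,0,0,35],[0,0,0,0,0,0,30],[0,0,0,0,0,0,20],[0,0,0,0,0,0,20],[0,0,0,0,0,0,20]]' 30
python3 -m handwheel '[[0,0,0,0,0,0,20],[0,0,0,0,0,0,20],[0,0,0,0,0,0,20],[0,0,0,0,0,0,20],[0,0,0,0,0,0,20],[0,0,0,0,0,0,20]]' 30
```

```text
time_s: 5.2
ee_pos: [0.5597, 0.2259, 0.1492]
eef_rot: [-180.0, -0.1, 171.5]
ft_force: [-0.2, 0.3, -0.7]
opening: 0.0949
finger_force: 0.0
time_s: 5.87
ee_pos: [0.5598, 0.2263, 0.1503]
eef_rot: [-180.0, 0.0, 171.6]
ft_force: [0.3, -0.4, -0.5]
opening: 0.047
finger_force: 0.0
time_s: 6.37
ee_pos: [0.5598, 0.2263, 0.1501]
eef_rot: [-180.0, 0.0, 171.7]
ft_force: [-0.9, -0.1, -0.5]
opening: 0.0263
finger_force: 30.0
```

```bash
python3 -m handwheel '[[0,0,-0.04,0,0,0,20],[0,0,-0.1,0,0,0,20],[0,0,-0.17,0,0,0,20],[0,0,-0.23,0,0,0,20],[0,0,-0.26,0,0,0,20],[0,0,-0.27,0,0,0,20],[0,0,-0.27,0,0,0,20]]'
python3 -m handwheel '[[-0.006,-0.04,0,0,0,0,20],[-0.016,-0.11,0,0,0,0,20],[-0.027,-0.19,0,0,0,0,20],[-0.038,-0.265,0,0,0,0,20],[-0.049,-0.34,0,0,0,0,20],[-0.06,-0.414,0,0,0,0,20]]'
python3 -m handwheel '[[-0.011,-0.075,0,0,0,0,20],[-0.022,-0.15,0,0,0,0,20],[-0.033,-0.225,0,0,0,0,20],[-0.043,-0.3,0,0,0,0,20],[-0.053,-0.365,0,0,0,0,20],[-0.059,-0.4,0,0,0,0,20],[-0.06,-0.414,0,0,0,0,20]]'
python3 -m handwheel '[[0,0,0,0,0,0.03,20],[0,0,0,0,0,0.068,20],[0,0,0,0,0,0.106,20],[0,0,0,0,0,0.144,20],[0,0,0,0,0,0.175,20],[0,0,0,0,0,0.193,20],[0,0,0,0,0,0.193,20],[0,0,0,0,0,0.193,20]]'
python3 - <<'E'
from h import *
p=camera_params('wrist');im=cv2.cvtColor(get_image('wrist'),cv2.COLOR_RGB2BGR)
cv2.imwrite('pics/w3.png',im);np.savez('w3.npz',**p)
E
```

```text
time_s: 6.95
ee_pos: [0.5598, 0.2264, 0.286]
eef_rot: [180.0, 0.1, 171.6]
ft_force: [-0.2, 0.5, -1.4]
opening: 0.0257
finger_force: 30.0
time_s: 7.45
ee_pos: [0.5586, 0.0154, 0.2833]
eef_rot: [-180.0, -0.2, 171.7]
ft_force: [0.6, -0.8, -2.1]
opening: 0.0256
finger_force: 30.0
time_s: 8.03
ee_pos: [0.5585, -0.1946, 0.2831]
eef_rot: [180.0, -0.2, 171.5]
ft_force: [-0.3, 0.2, -1.3]
opening: 0.026
finger_force: 30.0
time_s: 8.7
ee_pos: [0.5588, -0.1913, 0.2842]
eef_rot: [-180.0, -0.1, 137.1]
ft_force: [0.2, 0.1, -0.4]
opening: 0.0259
finger_force: 30.0
```

View pics/w3.png

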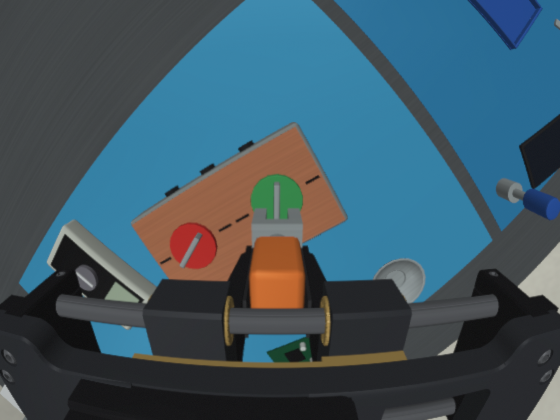

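The slot (277,215) and the bar (277,200) line up with the tool axis. Now I'll lower the key over the bar.

```bash
python3 -m handwheel '[[0,0,0.04,0,0,0,20],[0,0,0.08,0,0,0,20],[0,0,0.11,0,0,0,20],[0,0,0.12,0,0,0,20],[0,0,0.13,0,0,0,20],[0,0,0.14,0,0,0,20],[0,0,0.15,0,0,0,20],[0,0,0.15,0,0,0,20]]'
python3 - <<'E'
from h import *
s=monitor.observe();print(s['ee_pos'],s['ft_force'],s['torque'],s['finger_force'])
cv2.imwrite('pics/w4.png',cv2.cvtColor(get_image('wrist'),cv2.COLOR_RGB2BGR)[120:320,150:410])
E
```

```text
time_s: 9.42
ee_pos: [0.5589, -0.192, 0.2098]
eef_rot: [-180.0, -0.0, 136.9]
ft_force: [0.0, 0.8, -0.5]
opening: 0.0258
finger_force: 30.0
[ 0.55891852 -0.19197565  0.20980417] [ 0.02151351  0.78804215 -0.51213828] [ 0.0301325  -0.12862835 -0.02681751] 29.996662437915802
```

View pics/w4.png

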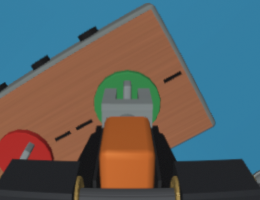

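```bash
python3 -m handwheel '[[0,0,0.003,0,0,0.01,20],[0,0,0.006,0,0,0.04,20],[0,0,0.008,0,0,0.07,20],[0,0,0.008,0,0,0.1,20],[0,0,0.008,0,0,0.13,20],[0,0,0.008,0,0,0.16,20],[0,0,0.008,0,0,0.19,20],[0,0,0.008,0,0,0.2,20]]'
python3 -c "from h import *;print(monitor.observe()['torque'])"
python3 -m handwheel '[[0,0,0,0,0,0.02,20],[0,0,0,0,0,0.045,20],[0,0,0,0,0,0.07,20],[0,0,0,0,0,0.095,20],[0,0,0,0,0,0.12,20],[0,0,0,0,0,0.145,20],[0,0,0,0,0,0.17,20],[0,0,0,0,0,0.18,20]]'
python3 -c "from h import *;print(monitor.observe()['torque'])"
python3 -m handwheel '[[0,0,0,0,0,0.01,20],[0,0,0,0,0,0.015,20],[0,0,0,0,0,0.02,20],[0,0,0,0,0,0.02,20]]'
python3 -c "from h import *;print(monitor.observe()['torque'])"
python3 -m handwheel '[[0,0,0,0,0,0.01,20],[0,0,0,0,0,0.015,20],[0,0,0,0,0,0.02,20],[0,0,0,0,0,0.02,20]]'
python3 -c "from h import *;print(monitor.observe()['torque'])"
```

```text
time_s: 10.13
ee_pos: [0.5595, -0.1918, 0.2067]
eef_rot: [179.9, 0.0, 100.6]
ft_force: [4.1, 3.0, -3.4]
opening: 0.0258
finger_force: 30.0
[ 0.71703697 -0.81525931  0.09777188]
time_s: 10.8
ee_pos: [0.56, -0.1919, 0.207]
eef_rot: [179.8, -0.0, 68.2]
ft_force: [5.4, 1.5, -3.5]
opening: 0.0258
finger_force: 30.0
[ 0.48774697 -1.27211554  0.07860658]
time_s: 11.13
ee_pos: [0.56, -0.1919, 0.207]
eef_rot: [179.8, -0.0, 64.9]
ft_force: [4.9, 1.5, -3.0]
opening: 0.0258
finger_force: 30.0
[ 0.4260362  -1.19847559  0.07145753]
time_s: 11.47
ee_pos: [0.5599, -0.192, 0.207]
eef_rot: [179.8, -0.1, 61.3]
ft_force: [5.0, 2.7, -4.0]
opening: 0.0264
finger_force: 30.0
[ 0.46922778 -1.19943799  0.03900931]
```

```bash
python3 -m handwheel '[[0,0,0,0,0,0.01,20],[0,0,0,0,0,0.015,20],[0,0,0,0,0,0.015,20]]'
python3 -c "from h import *;print(monitor.observe()['torque'])"
python3 -m handwheel '[[0,0,0,0,0,0.01,20],[0,0,0,0,0,0.015,20],[0,0,0,0,0,0.015,20]]'
python3 -c "from h import *;print(monitor.observe()['torque'])"
python3 -m handwheel '[[0,0,0,0,0,0.01,20],[0,0,0,0,0,0.015,20],[0,0,0,0,0,0.015,20]]'
python3 -c "from h import *;print(monitor.observe()['torque'])"
```

```text
time_s: 11.72
ee_pos: [0.56, -0.192, 0.207]
eef_rot: [179.8, -0.1, 58.6]
ft_force: [5.1, 1.8, -3.5]
opening: 0.0262
finger_force: 30.0
[ 0.28716443 -1.27862927  0.08202134]
time_s: 11.97
ee_pos: [0.5602, -0.1921, 0.207]
eef_rot: [179.8, -0.1, 55.9]
ft_force: [6.9, 1.4, -3.4]
opening: 0.0256
finger_force: 30.0
[ 0.41148134 -1.5676815   0.46033051]
time_s: 12.22
ee_pos: [0.5602, -0.192, 0.2071]
eef_rot: [179.8, -0.1, 53.3]
ft_force: [4.9, 2.4, -3.8]
opening: 0.0262
finger_force: 30.3
[ 0.3821001  -1.52333355  0.92797843]
```

The torque rose from 0.08 to 0.93 N m at 56°, which is where the stop should be, so the screw is home. I'll turn the key back to mid-play, lift it and check.

```bash
python3 -m handwheel '[[0,0,0,0,0,-0.02,20],[0,0,0,0,0,-0.05,20],[0,0,0,0,0,-0.08,20],[0,0,0,0,0,-0.11,20],[0,0,0,0,0,-0.128,20],[0,0,0,0,0,-0.128,20],[0,0,0,0,0,-0.128,20]]'
python3 -c "from h import *;print(monitor.observe()['torque'])"
python3 -m handwheel '[[0,0,-0.01,0,0,0,20],[0,0,-0.03,0,0,0,20],[0,0,-0.06,0,0,0,20],[0,0,-0.1,0,0,0,20],[0,0,-0.14,0,0,0,20],[0,0,-0.155,0,0,0,20],[0,0,-0.155,0,0,0,20]]'
python3 - <<'E'
from h import *
s=monitor.observe();print(s['ee_pos'],s['eef_rot'],s['ft_force'],s['torque'])
a=get_image('wrist')
cv2.imwrite('pics/w5.png',cv2.cvtColor(a,cv2.COLOR_RGB2BGR))
E
```

```text
time_s: 12.8
ee_pos: [0.5591, -0.1921, 0.2067]
eef_rot: [180.0, 0.0, 76.1]
ft_force: [0.3, 0.1, -1.0]
opening: 0.0258
finger_force: 30.0
[-0.04106089 -0.12953294  0.02650384]
time_s: 13.38
ee_pos: [0.5594, -0.1922, 0.2862]
eef_rot: [179.8, 0.1, 76.2]
ft_force: [-0.1, 0.8, -1.5]
opening: 0.0261
finger_force: 30.0
[ 0.55940102 -0.19219725  0.2861606 ] [1.79768370e+02 5.07001402e-02 7.62132860e+01] [-0.07604265  0.78476269 -1.48284657] [-0.03349837 -0.09199232 -0.01109776]
```

View pics/w5.png

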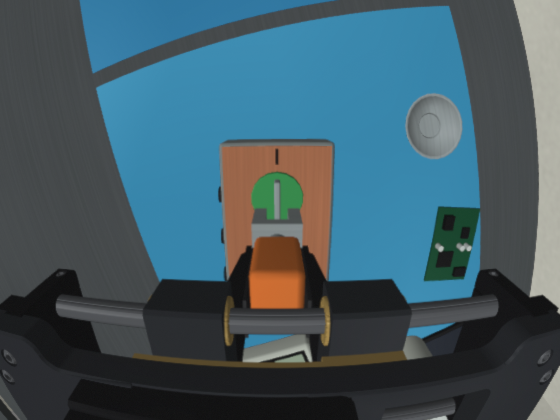

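The green bar (277,200) now lines up with the black mark (277,157). Next I'll carry the key back to the tray.

```bash
python3 -m handwheel '[[0,0,0,0,0,-0.025,20],[0,0,0,0,0,-0.06,20],[0,0,0,0,0,-0.095,20],[0,0,0,0,0,-0.13,20],[0,0,0,0,0,-0.165,20],[0,0,0,0,0,-0.2,20],[0,0,0,0,0,-0.235,20],[0,0,0,0,0,-0.265,20]]'
python3 -m handwheel '[[0,0,0,0,0,-0.035,20],[0,0,0,0,0,-0.07,20],[0,0,0,0,0,-0.105,20],[0,0,0,0,0,-0.14,20],[0,0,0,0,0,-0.175,20],[0,0,0,0,0,-0.21,20],[0,0,0,0,0,-0.245,20],[0,0,0,0,0,-0.265,20]]'
python3 -m handwheel '[[0.006,0.04,0,0,0,0,20],[0.016,0.11,0,0,0,0,20],[0.027,0.19,0,0,0,0,20],[0.038,0.265,0,0,0,0,20],[0.049,0.34,0,0,0,0,20],[0.06,0.414,0,0,0,0,20]]'
python3 -m handwheel '[[0.011,0.075,0,0,0,0,20],[0.022,0.15,0,0,0,0,20],[0.033,0.225,0,0,0,0,20],[0.043,0.3,0,0,0,0,20],[0.053,0.365,0,0,0,0,20],[0.059,0.4,0,0,0,0,20],[0.06,0.414,0,0,0,0,20],[0.06,0.414,0,0,0,0,20]]'
python3 - <<'E'
from h import *
print(goto([.562,.2255,.151],171.7))
cv2.imwrite('pics/w6.png',cv2.cvtColor(get_image('wrist'),cv2.COLOR_RGB2BGR)[100:340,150:420])
E
```

```text
time_s: 14.1
ee_pos: [0.5587, -0.1919, 0.2823]
eef_rot: [-179.9, -0.1, 124.2]
ft_force: [-0.5, -0.2, -0.7]
opening: 0.0258
finger_force: 30.0
time_s: 14.77
ee_pos: [0.5587, -0.1919, 0.2823]
eef_rot: [180.0, -0.1, 172.0]
ft_force: [-0.4, 0.2, -1.3]
opening: 0.0259
finger_force: 30.0
time_s: 15.27
ee_pos: [0.5587, 0.0189, 0.2825]
eef_rot: [-180.0, -0.1, 171.6]
ft_force: [0.5, 0.8, -0.6]
opening: 0.0261
finger_force: 30.0
time_s: 15.93
ee_pos: [0.5594, 0.2274, 0.2825]
eef_rot: [-180.0, -0.1, 171.8]
ft_force: [1.1, -0.2, -0.6]
opening: 0.0259
finger_force: 30.0
(array([-0.0062, -0.0029,  0.2629]), array([-0.0003, -0.0005,  0.0003]))
```

View pics/w6.png

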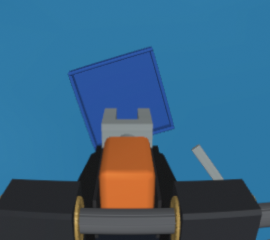

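```bash
python3 -m handwheel '[[-0.014,-0.009,0.05,0,0,0,20],[-0.014,-0.009,0.12,0,0,0,20],[-0.014,-0.009,0.18,0,0,0,20],[-0.014,-0.009,0.22,0,0,0,20],[-0.014,-0.009,0.243,0,0,0,20],[-0.014,-0.009,0.253,0,0,0,20],[-0.014,-0.009,0.257,0,0,0,20],[-0.014,-0.009,0.257,0,0,0,20]]'
python3 -m handwheel '[[0,0,0.002,0,0,0,20],[0,0,0.003,0,0,0,20],[0,0,0.004,0,0,0,20],[0,0,0.004,0,0,0,20]]'
python3 -m handwheel '[[0,0,0.001,0,0,0,20],[0,0,0.002,0,0,0,20],[0,0,0.003,0,0,0,20],[0,0,0.003,0,0,0,20]]'
```

```text
time_s: 16.65
ee_pos: [0.5665, 0.2204, 0.1558]
eef_rot: [180.0, 0.0, 171.6]
ft_force: [-0.3, -0.6, -1.0]
opening: 0.0259
finger_force: 30.0
time_s: 16.98
ee_pos: [0.5661, 0.2209, 0.1537]
eef_rot: [180.0, 0.0, 171.7]
ft_force: [0.3, -0.1, -1.2]
opening: 0.026
finger_force: 30.0
time_s: 17.32
ee_pos: [0.566, 0.2208, 0.1516]
eef_rot: [-180.0, -0.0, 171.6]
ft_force: [0.6, 0.5, -1.1]
opening: 0.0259
finger_force: 30.0
```

```bash
python3 -m handwheel '[[0,0,0.001,0,0,0,20],[0,0,0.002,0,0,0,20],[0,0,0.002,0,0,0,20]]'
python3 -m handwheel '[[0,0,0.001,0,0,0,20],[0,0,0.002,0,0,0,20],[0,0,0.002,0,0,0,20]]'
```

```text
time_s: 17.57
ee_pos: [0.566, 0.2208, 0.1505]
eef_rot: [-180.0, -0.0, 171.6]
ft_force: [-0.2, 0.1, -0.7]
opening: 0.0256
finger_force: 30.0
time_s: 17.82
ee_pos: [0.5661, 0.2208, 0.1501]
eef_rot: [-180.0, 0.0, 171.6]
ft_force: [-0.6, -0.7, 4.1]
opening: 0.0259
finger_force: 30.0
```

Contact at z = 0.150, so the key is on the tray floor. I'll release gently, go straight up and check.

```bash
python3 -m handwheel '[[0,0,-0.0005,0,0,0,28],[0,0,-0.0005,0,0,0,32],[0,0,-0.0005,0,0,0,38],[0,0,-0.0005,0,0,0,50],[0,0,-0.0005,0,0,0,70],[0,0,-0.0005,0,0,0,80],[0,0,-0.0005,0,0,0,80],[0,0,-0.0005,0,0,0,80]]'
python3 -m handwheel '[[0,0,-0.02,0,0,0,80],[0,0,-0.06,0,0,0,80],[0,0,-0.12,0,0,0,80],[0,0,-0.19,0,0,0,80],[0,0,-0.25,0,0,0,80],[0,0,-0.28,0,0,0,80],[0,0,-0.28,0,0,0,80],[0,0,-0.28,0,0,0,80]]'
python3 - <<'E'
from h import *
a=get_image('wrist')[120:300,180:360];b=get_image('scene')[160:340,90:450]
cv2.imwrite('pics/end.png',cv2.cvtColor(cv2.resize(np.hstack([a,b]),(780,260)),cv2.COLOR_RGB2BGR))
E
```

```text
time_s: 18.48
ee_pos: [0.566, 0.2208, 0.1499]
eef_rot: [-180.0, -0.0, 171.7]
ft_force: [0.1, -0.1, 0.5]
opening: 0.0661
finger_force: 0.0
time_s: 19.15
ee_pos: [0.5659, 0.2208, 0.2911]
eef_rot: [180.0, 0.1, 171.7]
ft_force: [-0.4, -0.0, -0.4]
opening: 0.0801
finger_force: 0.0
```

View pics/end.png

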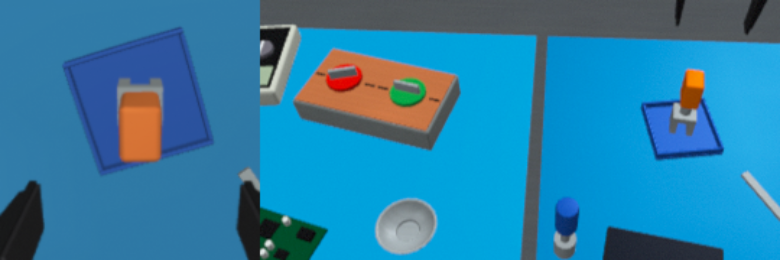

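The key stands upright in the tray (crop 690,105). The green bar (407,88) is in line with the marks, and the red screw is unchanged.

```bash
python3 -c "from cell import env;print(env.close_job())"
```

```text
the job is handed in; nothing more can be done
None
```

The green earth screw is turned fully home against its stop, the red screw was left alone, the key is standing upright in its blue tray, and the job was handed in at about 19 s.

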